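# Point out two dusted prints for the evidence photographs

### The job

Take two evidence photographs with the tripod camera, which is on self-timer: press the red button of the grey wireless release right down and let it up, then point from above at the dusted fingerprint on the white tile, fingertips a couple of centimetres over the print without touching it, and keep them there for two full seconds. Press the release again, point the same way at the dusted fingerprint on the lid of the blue tin for two full seconds, and finish there, still pointing. Touch nothing but the release, and leave it and everything else where it stands.

Things in the scene. Friction and masses are not known exactly. Their poses are not given: they have to be found in the camera images.
- release: Wireless camera release: a loose, weighted grey box 74 (its x) x 54 (its y) x 18 mm high, about 0.27 kg, lying flat on the bench; origin at the centre of its underside. One round red button stands up from the middle of its top.
- release_button (a joint): Travel of the red button in metres: 0 up, 0.005 fully down. Sprung: about 1.5 N starts it moving, about 5 N holds it fully down, and it comes up by itself when let go. It counts as pressed beyond 0.004.
- release_top (a point): Centre of the top face of the red button, 32 mm diameter; 28 mm above the bench when up (10 mm above the box top), 23 mm when fully down. It is pressed straight down.
- white_tile: Glossy white tile 98 x 98 x 8 mm lying flat and loose, at any yaw, 0.2 kg; origin at the centre of its underside, z up. It carries one print dusted in black powder.
- white_tile_print (a point): Centre of the dusted print on the upper face of the white tile (8 mm above the bench): a grey powder patch of about 30 x 36 mm with dark oval ridge lines, off the tile's centre by 22 mm along its x and -18 mm along its y.
- blue_tin: Closed blue metal tin 110 (its x) x 72 (its y) x 44 mm high standing flat and loose, 0.15 kg; origin at the centre of its underside, z up. It carries one print dusted in white powder on its lid.
- blue_tin_print (a point): Centre of the dusted print on the flat lid of the blue tin (44 mm above the bench): a pale powder patch of about 30 x 36 mm with white oval ridge lines, off the lid's centre by 24 mm along its x and 10 mm along its y.
- black_tile: Glossy black tile, another exhibit, 98 x 98 x 8 mm, loose, with its own print; not wanted, leave alone. Origin at the centre of its underside.
- red_tin: Red metal tin, another exhibit, 110 x 72 x 44 mm, loose, with its own print; not wanted, leave alone. Origin at the centre of its underside.
- powder_jar: Jar of powder with a black lid, 64 mm diameter, 62 mm high, loose; leave alone. Origin at the centre of its underside.
- loupe: Black standing loupe, 48 mm diameter, 42 mm high, loose; leave alone. Origin at the centre of its underside.
- torch: Dark pocket torch lying on the bench along its x, 150 mm long, 28 mm thick, loose; leave alone. Origin at the middle of its underside. Beyond it, more than 0.75 m ahead of the robot base axis, fixed equipment up to 0.25 m high lines the back of the bench (tripod camera, lamp, brushes), and so it does more than 0.42 m to either side (glass fuming tank, powder case, glove box); touch none of it.
- tape_roll: Roll of pale lifting tape lying flat, 96 mm diameter, 50 mm high, loose; leave alone. Origin at the centre of its underside.
There are look-alikes about, which are no part of the job. Several things look just like the blue_tin: the one meant starts farthest to the robot's left.

How it is judged:
By the outcome, as a careful person would: the job done as asked, in the order asked, and still so for the second after the job is handed in, with the robot touching nothing.
It also fails if it takes over 64 s, if anything falls off the work surface, if the arm or the gripper's body presses on something with over 40 N, if the wrist force passes 120 N, or if a joint passes its speed limit or range.

### The arm

A 6-joint arm with a two-finger parallel gripper is mounted at the origin on the work surface. World frame = base frame: x ahead of the robot, y to its left, z up, the work surface at z = 0. Lengths are in m, angles in rad, forces in N, time in s.
With the tool pointing down it reaches from about 0.35 to 0.725 m from the base axis. Payload 6 kg.
Tool frame: the origin (TCP) lies at the very end of the fingers, on their centre line; the grasp point (between the pads) lies 19 mm behind it; z points along the fingers, x is the direction in which the jaws open and shut, and the axes are right-handed (so a half turn about z gives the same grasp; the last joint's range is limited). The gripper opens to 85 mm and grips with 20 to 120 N. Pads are 22 mm wide; open, the fingers measure 114 mm over their backs; the gripper's body (76 mm by 85 mm) begins 54 mm behind the grasp point. The pads swing forward as they close: fully open they stand 13 mm farther back than shut.
Start: joints at [1.618, 0.04, 0.085, 0, -1.615, -0.334], TCP at [0.17, 0.575, 0.231] pointing down, gripper open.
Joint ranges: [-2.56, 2.56], [-1.29, 2.01], [-1.08, 1.49], [-3.29, 1.98], [-2.81, -0.18], [-2.99, 2.99]. Speed limits (rad/s): [2.57, 2.57, 3.01, 3.14, 3.14, 3.14].

### API

Orientations are given as a unit quaternion [x, y, z, w].
In Python, from bench import arm gives the robot as it stands.
- The arm moves only by the shell command python3 -m inch 'ROWS' [FORCE]. ROWS is JSON, a list of rows, each an object with "grip": the closure, from -1 (fully open) to 1 (shut); "offset": the shift along the world's x, y, z as a fraction of full scale, a list of three; "spin": the turn about the world's z as a fraction of full scale. In form: [{"grip": grip, "offset": [x, y, z], "spin": spin}, ...]. A call has 1 to 12 rows; each row is the pose to reach, as a shift and turn from the pose commanded when the call began; what a row does not reach only later rows make up. Full scale, the value 1, is 0.25 m for a shift and 30 degrees for a turn. A row lasts 1/12 s, in which the tool goes at most 41.7 mm and 7.16 degrees, less where a joint would pass 70% of its speed; a pose out of reach is approached as far as the arm can. A call with a number of a shift or a turn outside -1 to 1 is refused whole. A call with a gripper value outside its range is refused whole. The fingers move at their own pace and stop on an object; FORCE is the grip in N (left out, the last holds). Time passes only in rows, so rows that repeat a pose let the fingers close. It gives the time, the measured TCP pose, the force and the opening at its end, in the units of the state.
- arm.get_obs(): the state, without advancing time (a new reading comes with each control period).
- arm.read_camera(name): name is "scene" or "top"; returns (picture, depth): 420x560x3 uint8, red, green, blue; 420x560 float32, m along the optical axis (not along the pixel's ray), 0 where there is no reading.
- arm.camera_info(name): a dict with "camera_matrix" (3x3 intrinsics, pixels), "distortion" ([k1, k2, p1, p2, k3] as OpenCV has them; the pictures are not rectified), "camera_from_world" (4x4, takes a point from world to camera coordinates). Camera axes: x right, y down, z forward; pixel columns grow to the right and rows downward; lengths in m; the calibration is good to about 2 mm. A picture is of the moment at which its call begins. camera_info takes no time and is no camera call.
- arm.hand_in(): hands the job in, once; it reports no verdict.
The state is a dict: "clock": time; "q": joint angles; "qvel": joint speeds; "joint_efforts": joint torques, N m; "eef_pos": TCP position; "eef_rot": TCP orientation; "ft_force": force on the tool from outside, world axes, zero at the start; "moment": the same for the moment, N m; "gripper_width": finger opening in m.
Only numpy, scipy, OpenCV 4.12 (cv2) and the standard library are available. Lean on these libraries where they do the work, as an engineer would, in place of code of your own. Each camera call takes 0.05 s, during which the arm holds its last target.

## Working session

There is one attempt and no reset: what is moved stays moved. The work goes in short steps, Python scripts to look and compute and a shell command to move; the robot and the scene stay as the last step left them, time stands still between calls to the robot, and variables do not carry over. Pictures are saved under pics/ and viewed, and the job is handed in when it is done.

```bash
mkdir -p pics; ls; python3 - <<'E'
from bench import arm
import cv2,numpy as np
o=arm.get_obs();print(o)
for n in ("scene","top"):
    p,d=arm.read_camera(n);cv2.imwrite(f"pics/{n}0.png",p[:,:,::-1]);np.savez(f"pics/{n}0.npz",p=p,d=d)
    print(n,arm.camera_info(n))
E
```

```text
pics
{'clock': 0.0, 'q': array([ 1.61768833e+00,  4.07815131e-02,  8.38008442e-02, -4.62718354e-04,
       -1.61548055e+00, -3.33682391e-01]), 'qvel': array([-0.00104885, -0.00129891,  0.00110522,  0.00113059, -0.00013398,
       -0.00199403]), 'joint_efforts': array([ 1.44201599e-04, -3.68198097e+01,  3.47413731e+01,  6.93247542e+00,
       -5.37763262e-03,  9.62457079e-06]), 'eef_pos': array([0.16956362, 0.57520092, 0.23029072]), 'eef_rot': array([-5.98808714e-01,  8.00891614e-01, -5.59760777e-04, -6.58070324e-04]), 'ft_force': array([ 0.02445684, -0.96574864,  0.13520867]), 'moment': array([0.02602391, 0.02103154, 0.02520748]), 'gripper_width': 0.08527805901079294}
scene {'camera_matrix': array([[504.57378352,   0.        , 278.4554453 ],
       [  0.        , 504.57378352, 212.3596905 ],
       [  0.        ,   0.        ,   1.        ]]), 'distortion': array([0.01900801, 0.        , 0.        , 0.        , 0.        ]), 'camera_from_world': array([[ 0.51038162,  0.85981807,  0.01494975, -0.26582207],
       [ 0.59307438, -0.33934952, -0.73014018, -0.2689731 ],
       [-0.62271453,  0.38151644, -0.68313382,  1.60097391],
       [ 0.        ,  0.        ,  0.        ,  1.        ]])}
top {'camera_matrix': array([[543.5839215 ,   0.        , 289.11733302],
       [  0.        , 543.5839215 , 210.06453611],
       [  0.        ,   0.        ,   1.        ]]), 'distortion': array([0.01295739, 0.        , 0.        , 0.        , 0.        ]), 'camera_from_world': array([[ 5.53907483e-03, -9.99984328e-01,  8.14113744e-04,
         2.22728536e-03],
       [-9.94336587e-01, -5.59419387e-03, -1.06129437e-01,
         5.31011218e-01],
       [ 1.06132328e-01, -2.21644186e-04, -9.94351990e-01,
         1.31860270e+00],
       [ 0.00000000e+00,  0.00000000e+00,  0.00000000e+00,
         1.00000000e+00]])}
```

View pics/top0.png

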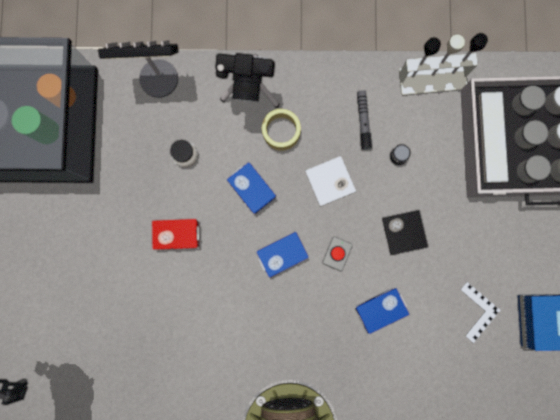

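View pics/scene0.png

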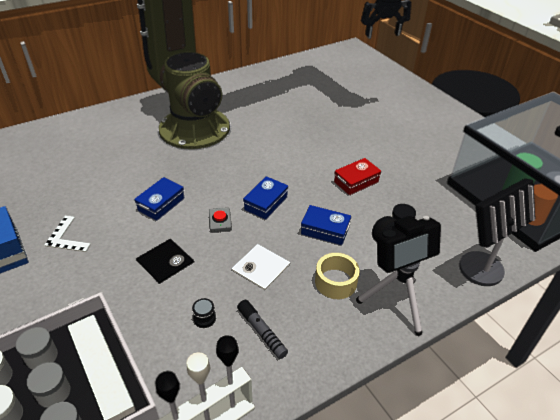

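The top picture shows three blue tins, at (252,188), (283,255) and (383,311). Image left is +y, the robot's left, so (252,188) fits "farthest left". The release button is at (338,254) and the white tile's print at (341,183). I'll confirm these in enlarged crops and compute positions.

```bash
cat > h.py <<'E'
import numpy as np,cv2
from bench import arm
def ray(n,uv,z):
    c=arm.camera_info(n);K=c["camera_matrix"];T=c["camera_from_world"]
    x=cv2.undistortPoints(np.array([[uv]],float),K,c["distortion"])[0,0]
    R=T[:3,:3];C=-R.T@T[:3,3];v=R.T@np.array([x[0],x[1],1]);s=(z-C[2])/v[2];return C+s*v
def proj(n,P):
    c=arm.camera_info(n);T=c["camera_from_world"]
    return cv2.projectPoints(np.array([P],float),cv2.Rodrigues(T[:3,:3])[0],T[:3,3],c["camera_matrix"],c["distortion"])[0][0,0]
E
python3 - <<'E'
from h import *
p=np.load("pics/top0.npz")["p"][:,:,::-1]
for i,u in enumerate([(252,188),(283,255),(383,311),(338,254),(341,183)]):
    print(u,ray("top",u,[.044,.044,.044,.028,.008][i]).round(4))
c=p[145:295,220:420];cv2.imwrite("pics/crop1.png",cv2.resize(c,None,fx=4,fy=4,interpolation=cv2.INTER_CUBIC))
s=np.load("pics/scene0.npz")["p"][:,:,::-1][165:295,195:365]
cv2.imwrite("pics/crop2.png",cv2.resize(s,None,fx=4.5,fy=4.5,interpolation=cv2.INTER_CUBIC))
E
```

```text
(252, 188) [0.5834 0.0968 0.044 ]
(283, 255) [0.4196 0.0194 0.044 ]
(383, 311) [ 0.287  -0.2214  0.044 ]
(338, 254) [ 0.4231 -0.1155  0.028 ]
(341, 183) [ 0.6027 -0.1256  0.008 ]
```

View pics/crop1.png

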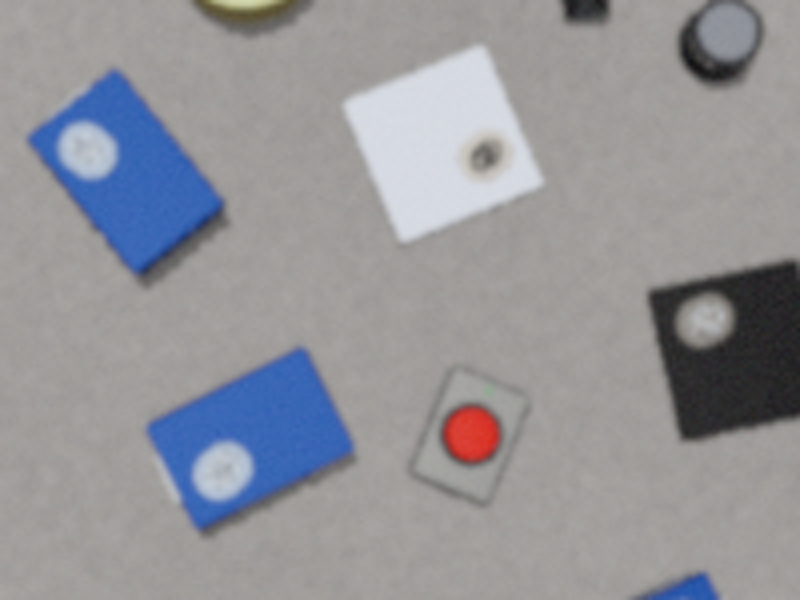

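View pics/crop2.png

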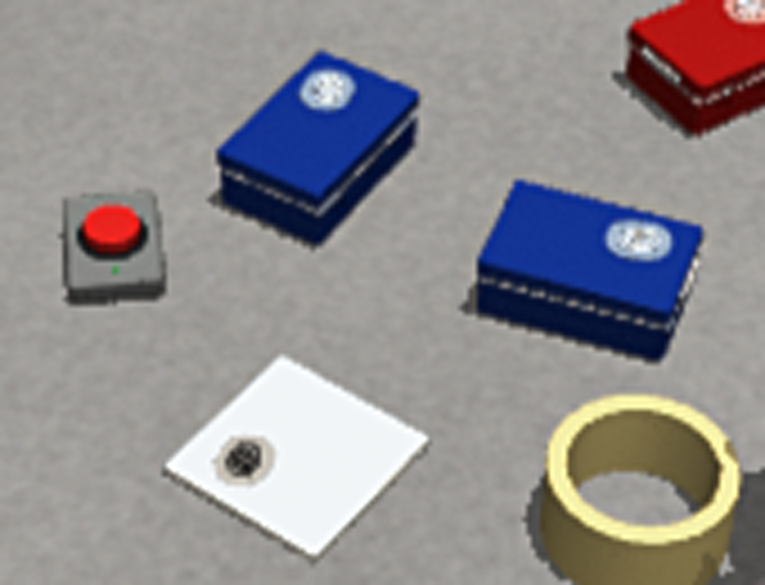

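Crop 1 shows the button at (471,434), the white tile's print at (486,156) and the far-left tin's print at (88,151). Crop 2 shows the same points at (112,227), (244,459) and (638,240). The far-left blue tin (y≈0.097, against 0.019 and -0.221) is confirmed.

```bash
python3 - <<'E'
from h import *
T=dict(b=(471,434,.028),w=(486,156,.008),t=(88,151,.044)); S=dict(b=(112,227),w=(244,459),t=(638,240))
for k,(u,v,z) in T.items():
    a=ray("top",((u+.5)/4-.5+220,(v+.5)/4-.5+145),z)
    u,v=S[k];b=ray("scene",((u+.5)/4.5-.5+195,(v+.5)/4.5-.5+165),z)
    print(k,a.round(4),b.round(4),((a+b)/2).round(4))
o=arm.get_obs()["eef_rot"]
from scipy.spatial.transform import Rotation as R
print(R.from_quat(o).as_matrix().round(3))
E
```

```text
b [ 0.4253 -0.114   0.028 ] [ 0.4311 -0.1194  0.028 ] [ 0.4282 -0.1167  0.028 ]
w [ 0.6011 -0.1259  0.008 ] [ 0.6022 -0.1284  0.008 ] [ 0.6017 -0.1272  0.008 ]
t [0.5972 0.1225 0.044 ] [0.5989 0.1189 0.044 ] [0.5981 0.1207 0.044 ]
[[-0.283 -0.959 -0.   ]
 [-0.959  0.283 -0.002]
 [ 0.002 -0.    -1.   ]]
```

```bash
python3 -m inch '[{"grip":1,"offset":[0.34,-0.92,0],"spin":0},{"grip":1,"offset":[0.34,-0.92,0],"spin":0},{"grip":1,"offset":[0.34,-0.92,0],"spin":0},{"grip":1,"offset":[0.34,-0.92,0],"spin":0},{"grip":1,"offset":[0.34,-0.92,0],"spin":0},{"grip":1,"offset":[0.34,-0.92,0],"spin":0},{"grip":1,"offset":[0.34,-0.92,0],"spin":0},{"grip":1,"offset":[0.34,-0.92,0],"spin":0}]' 30
```

```text
clock: 0.77
eef_pos: [0.2553, 0.3443, 0.2319]
eef_rot: [-0.598, 0.802, 0.001, 0.001]
ft_force: [-0.0, 1.0, -0.7]
gripper_width: -0.0001
```

```bash
python3 -m inch '[{"grip":1,"offset":[0.34,-0.92,0],"spin":0},{"grip":1,"offset":[0.34,-0.92,0],"spin":0},{"grip":1,"offset":[0.34,-0.92,0],"spin":0},{"grip":1,"offset":[0.34,-0.92,0],"spin":0},{"grip":1,"offset":[0.34,-0.92,0],"spin":0},{"grip":1,"offset":[0.34,-0.92,0],"spin":0},{"grip":1,"offset":[0.34,-0.92,0],"spin":0},{"grip":1,"offset":[0.34,-0.92,0],"spin":0}]'
python3 -m inch '[{"grip":1,"offset":[0.35,-0.92,0],"spin":0},{"grip":1,"offset":[0.35,-0.92,0],"spin":0},{"grip":1,"offset":[0.35,-0.92,0],"spin":0},{"grip":1,"offset":[0.35,-0.92,0],"spin":0},{"grip":1,"offset":[0.35,-0.92,0],"spin":0},{"grip":1,"offset":[0.35,-0.92,0],"spin":0},{"grip":1,"offset":[0.35,-0.92,0],"spin":0},{"grip":1,"offset":[0.35,-0.92,0],"spin":0}]'
```

```text
clock: 1.43
eef_pos: [0.3402, 0.1144, 0.2311]
eef_rot: [-0.597, 0.802, 0.0, -0.0]
ft_force: [0.3, 0.6, -1.1]
gripper_width: -0.0001
clock: 2.1
eef_pos: [0.4277, -0.1149, 0.2297]
eef_rot: [-0.598, 0.802, 0.001, -0.002]
ft_force: [-0.3, 0.9, 0.2]
gripper_width: -0.0002
```

```bash
python3 -m inch '[{"grip":1,"offset":[0,-0.008,-0.72],"spin":0},{"grip":1,"offset":[0,-0.008,-0.72],"spin":0},{"grip":1,"offset":[0,-0.008,-0.72],"spin":0},{"grip":1,"offset":[0,-0.008,-0.72],"spin":0},{"grip":1,"offset":[0,-0.008,-0.72],"spin":0},{"grip":1,"offset":[0,-0.008,-0.72],"spin":0},{"grip":1,"offset":[0,-0.008,-0.72],"spin":0},{"grip":1,"offset":[0,-0.008,-0.72],"spin":0}]'
python3 - <<'E'
from h import *
p,d=arm.read_camera("scene");print(arm.get_obs()["eef_pos"],arm.get_obs()["ft_force"])
c=p[165:295,150:320,::-1];cv2.imwrite("pics/crop3.png",cv2.resize(c,None,fx=4.5,fy=4.5,interpolation=cv2.INTER_CUBIC))
E
```

```text
clock: 2.77
eef_pos: [0.4288, -0.1153, 0.0534]
eef_rot: [-0.6, 0.8, -0.001, 0.001]
ft_force: [0.2, -0.0, -0.1]
gripper_width: -0.0003
[ 0.42887713 -0.11556609  0.05364613] [-0.04513347 -0.311365    0.45876552]
```

View pics/crop3.png

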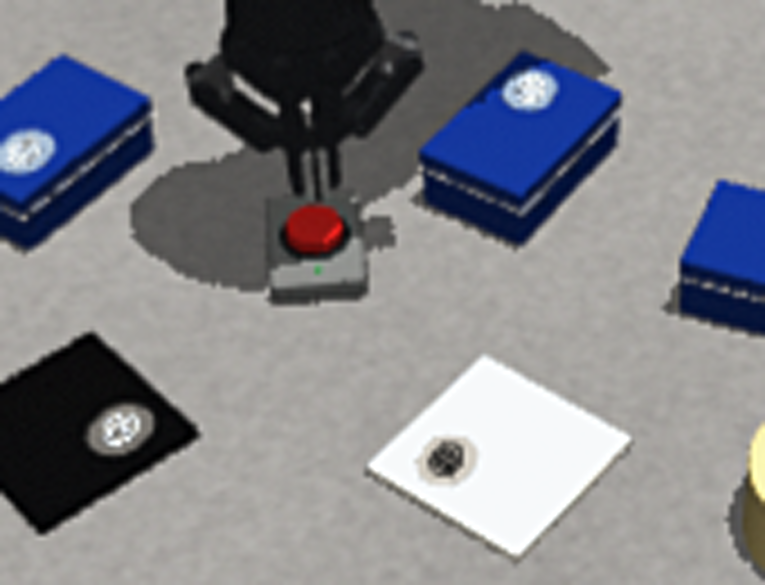

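The fingertips sit at (313,197) in the crop, straight above the button at (313,228). The 31 px gap matches the 25 mm height difference. Next I press in small steps with force readings.

```bash
python3 -m inch '[{"grip":1,"offset":[0,0,-0.06],"spin":0},{"grip":1,"offset":[0,0,-0.084],"spin":0},{"grip":1,"offset":[0,0,-0.09],"spin":0},{"grip":1,"offset":[0,0,-0.096],"spin":0}]'
python3 -m inch '[{"grip":1,"offset":[0,0,-0.004],"spin":0},{"grip":1,"offset":[0,0,-0.008],"spin":0},{"grip":1,"offset":[0,0,-0.008],"spin":0}]'
```

```text
clock: 3.15
eef_pos: [0.4275, -0.1165, 0.028]
eef_rot: [-0.599, 0.801, -0.0, 0.0]
ft_force: [-1.1, 0.5, 0.7]
gripper_width: 0.0001
clock: 3.4
eef_pos: [0.4276, -0.1165, 0.0259]
eef_rot: [-0.599, 0.801, -0.0, 0.0]
ft_force: [-1.4, 1.1, 3.4]
gripper_width: -0.0002
```

```bash
python3 -m inch '[{"grip":1,"offset":[0,0,-0.004],"spin":0},{"grip":1,"offset":[0,0,-0.008],"spin":0},{"grip":1,"offset":[0,0,-0.010],"spin":0},{"grip":1,"offset":[0,0,-0.010],"spin":0}]'
```

```text
clock: 3.73
eef_pos: [0.4276, -0.1165, 0.0232]
eef_rot: [-0.599, 0.801, -0.0, 0.0]
ft_force: [-0.9, 1.4, 5.6]
gripper_width: -0.0003
```

```bash
python3 -m inch '[{"grip":1,"offset":[0,0,-0.003],"spin":0},{"grip":1,"offset":[0,0,-0.005],"spin":0},{"grip":1,"offset":[0,0,-0.005],"spin":0}]'
```

```text
clock: 3.98
eef_pos: [0.4277, -0.1166, 0.023]
eef_rot: [-0.599, 0.801, -0.001, 0.0]
ft_force: [-4.7, 2.6, 11.9]
gripper_width: -0.0
```

Bottomed: 11.9 N at z 0.023. I lift straight up, then move to the tile.

```bash
python3 -m inch '[{"grip":1,"offset":[0,0,0.01],"spin":0},{"grip":1,"offset":[0,0,0.03],"spin":0},{"grip":1,"offset":[0,0,0.09],"spin":0},{"grip":1,"offset":[0,0,0.2],"spin":0},{"grip":1,"offset":[0,0,0.2],"spin":0},{"grip":1,"offset":[0,0,0.2],"spin":0}]'
python3 - <<'E'
from h import *
p,d=arm.read_camera("scene");o=arm.get_obs();print(o["eef_pos"],o["ft_force"])
print((np.array([.6017,-.1272,.030])-o["eef_pos"])/.25)
c=p[165:295,150:320,::-1];cv2.imwrite("pics/crop4.png",cv2.resize(c,None,fx=4.5,fy=4.5,interpolation=cv2.INTER_CUBIC))
E
```

```text
clock: 4.48
eef_pos: [0.4279, -0.1165, 0.0726]
eef_rot: [-0.599, 0.801, -0.001, 0.001]
ft_force: [0.6, 0.8, -1.1]
gripper_width: 0.0001
[ 0.42711418 -0.11640945  0.07135116] [-0.56900678 -0.63318646 -0.45024147]
[ 0.69834328 -0.04316221 -0.16540463]
```

View pics/crop4.png

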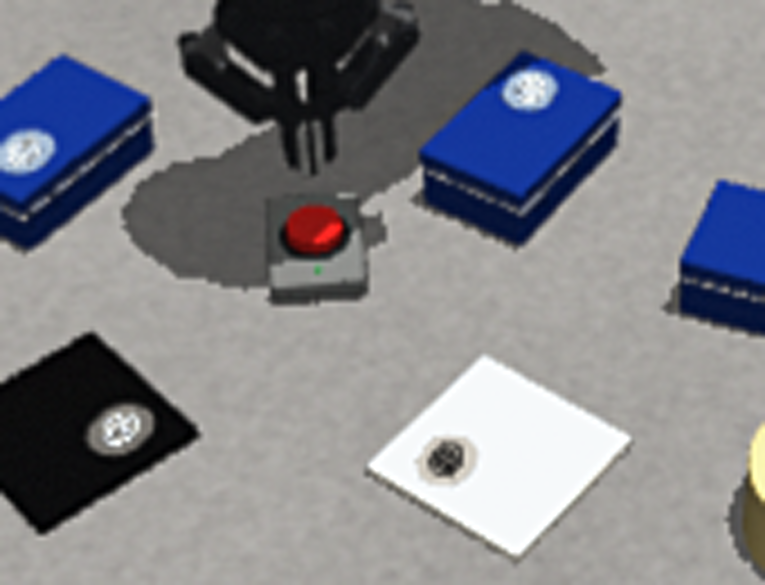

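The button is up and the release is unmoved at (315,240) in the crop. Now I move over the white tile's print at z≈0.03.

```bash
python3 -m inch '[{"grip":1,"offset":[0.70,-0.04,0],"spin":0},{"grip":1,"offset":[0.70,-0.04,0],"spin":0},{"grip":1,"offset":[0.70,-0.04,0],"spin":0},{"grip":1,"offset":[0.70,-0.04,0],"spin":0},{"grip":1,"offset":[0.70,-0.04,0],"spin":0},{"grip":1,"offset":[0.70,-0.04,-0.08],"spin":0},{"grip":1,"offset":[0.70,-0.04,-0.165],"spin":0},{"grip":1,"offset":[0.70,-0.04,-0.165],"spin":0},{"grip":1,"offset":[0.70,-0.04,-0.165],"spin":0}]'
python3 - <<'E'
from h import *
p,d=arm.read_camera("scene");o=arm.get_obs();print(o["eef_pos"],o["ft_force"])
c=p[165:295,150:320,::-1];cv2.imwrite("pics/crop5.png",cv2.resize(c,None,fx=4.5,fy=4.5,interpolation=cv2.INTER_CUBIC))
print(((proj("scene",o["eef_pos"])-[150,165]+.5)*4.5-.5), (proj("scene",[.6017,-.1272,.008])-[150,165]+.5)*4.5-.5)
E
```

```text
clock: 5.28
eef_pos: [0.6005, -0.1267, 0.028]
eef_rot: [-0.599, 0.801, 0.001, -0.002]
ft_force: [-0.4, -1.6, -0.5]
gripper_width: -0.0002
[ 0.60170578 -0.12677021  0.03015132] [ 0.10802999 -0.22605859  1.03669658]
[447.78771302 428.54870679] [448.10415878 457.44073767]
```

View pics/crop5.png

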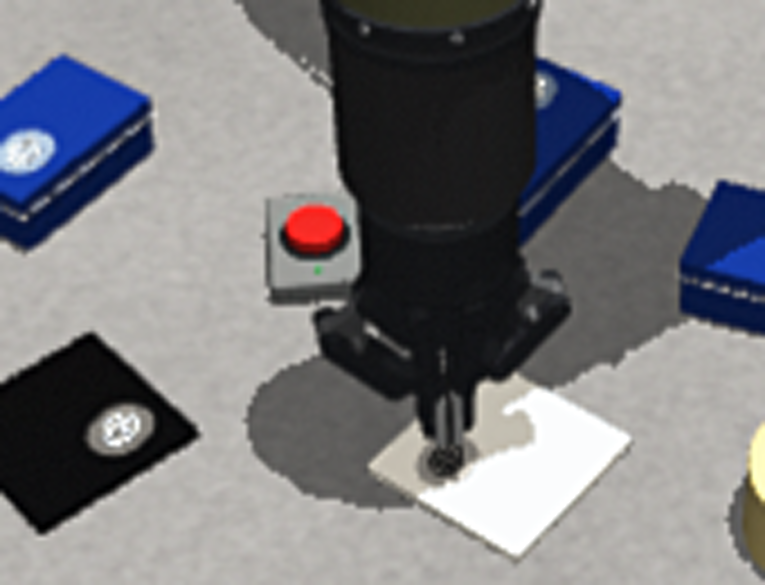

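The fingertips at about (448,435) are directly over the print at (444,459), about 22 mm up. I hold for more than 2 s.

```bash
for i in 1 2 3; do python3 -m inch '[{"grip":1,"offset":[0,0,0],"spin":0},{"grip":1,"offset":[0,0,0],"spin":0},{"grip":1,"offset":[0,0,0],"spin":0},{"grip":1,"offset":[0,0,0],"spin":0},{"grip":1,"offset":[0,0,0],"spin":0},{"grip":1,"offset":[0,0,0],"spin":0},{"grip":1,"offset":[0,0,0],"spin":0},{"grip":1,"offset":[0,0,0],"spin":0},{"grip":1,"offset":[0,0,0],"spin":0},{"grip":1,"offset":[0,0,0],"spin":0},{"grip":1,"offset":[0,0,0],"spin":0},{"grip":1,"offset":[0,0,0],"spin":0}]'; done
```

```text
clock: 6.33
eef_pos: [0.6022, -0.1265, 0.0303]
eef_rot: [-0.599, 0.801, -0.0, -0.0]
ft_force: [0.6, 0.6, 0.4]
gripper_width: 0.0004
clock: 7.33
eef_pos: [0.6022, -0.1266, 0.0303]
eef_rot: [-0.599, 0.801, -0.0, -0.0]
ft_force: [-0.4, 0.1, 0.7]
gripper_width: 0.0001
clock: 8.33
eef_pos: [0.6022, -0.1265, 0.0303]
eef_rot: [-0.599, 0.801, -0.0, -0.0]
ft_force: [0.0, 0.5, -1.3]
gripper_width: -0.0003
```

```bash
python3 -m inch '[{"grip":1,"offset":[0,0,0.08],"spin":0},{"grip":1,"offset":[0,0,0.165],"spin":0},{"grip":1,"offset":[-0.70,0.041,0.165],"spin":0},{"grip":1,"offset":[-0.70,0.041,0.165],"spin":0},{"grip":1,"offset":[-0.70,0.041,0.165],"spin":0},{"grip":1,"offset":[-0.70,0.041,0.165],"spin":0},{"grip":1,"offset":[-0.70,0.041,0.165],"spin":0},{"grip":1,"offset":[-0.70,0.041,0.165],"spin":0},{"grip":1,"offset":[-0.70,0.041,0.165],"spin":0},{"grip":1,"offset":[-0.70,0.041,0.165],"spin":0}]'
```

```text
clock: 9.17
eef_pos: [0.4279, -0.1162, 0.0719]
eef_rot: [-0.599, 0.801, -0.0, 0.0]
ft_force: [0.5, -0.1, -0.4]
gripper_width: 0.0004
```

```bash
python3 -m inch '[{"grip":1,"offset":[0,0,-0.08],"spin":0},{"grip":1,"offset":[0,0,-0.15],"spin":0},{"grip":1,"offset":[0,0,-0.168],"spin":0},{"grip":1,"offset":[0,0,-0.174],"spin":0},{"grip":1,"offset":[0,0,-0.18],"spin":0},{"grip":1,"offset":[0,0,-0.186],"spin":0},{"grip":1,"offset":[0,0,-0.192],"spin":0},{"grip":1,"offset":[0,0,-0.196],"spin":0},{"grip":1,"offset":[0,0,-0.2],"spin":0},{"grip":1,"offset":[0,0,-0.2],"spin":0},{"grip":1,"offset":[0,0,-0.2],"spin":0}]'
```

```text
clock: 10.08
eef_pos: [0.4278, -0.1165, 0.0231]
eef_rot: [-0.599, 0.801, -0.001, 0.0]
ft_force: [-4.8, 0.2, 8.6]
gripper_width: 0.0003
```

Fully down again (8.6 N, z 0.0231). Lift straight up and check.

```bash
python3 -m inch '[{"grip":1,"offset":[0,0,0.01],"spin":0},{"grip":1,"offset":[0,0,0.03],"spin":0},{"grip":1,"offset":[0,0,0.09],"spin":0},{"grip":1,"offset":[0,0,0.22],"spin":0},{"grip":1,"offset":[0,0,0.36],"spin":0},{"grip":1,"offset":[0,0,0.36],"spin":0},{"grip":1,"offset":[0,0,0.36],"spin":0}]'
python3 - <<'E'
from h import *
o=arm.get_obs();print(o["eef_pos"],o["ft_force"])
print((np.array([.5981,.1207,.066])-o["eef_pos"])/.25)
E
```

```text
clock: 10.67
eef_pos: [0.4286, -0.1159, 0.1138]
eef_rot: [-0.599, 0.801, -0.001, 0.002]
ft_force: [-0.3, 0.2, -0.6]
gripper_width: 0.0002
[ 0.42857115 -0.11590709  0.11380524] [-0.27950943  0.16892029 -0.62235165]
[ 0.6781154   0.94642837 -0.19122097]
```

```bash
python3 -m inch '[{"grip":1,"offset":[0.68,0.948,0],"spin":0},{"grip":1,"offset":[0.68,0.948,0],"spin":0},{"grip":1,"offset":[0.68,0.948,0],"spin":0},{"grip":1,"offset":[0.68,0.948,0],"spin":0},{"grip":1,"offset":[0.68,0.948,0],"spin":0},{"grip":1,"offset":[0.68,0.948,0],"spin":0},{"grip":1,"offset":[0.68,0.948,0],"spin":0},{"grip":1,"offset":[0.68,0.948,0],"spin":0},{"grip":1,"offset":[0.68,0.948,-0.09],"spin":0},{"grip":1,"offset":[0.68,0.948,-0.182],"spin":0},{"grip":1,"offset":[0.68,0.948,-0.182],"spin":0}]'
python3 - <<'E'
from h import *
p,d=arm.read_camera("scene");o=arm.get_obs();print(o["eef_pos"],o["ft_force"])
c=p[165:295,200:370,::-1];cv2.imwrite("pics/crop6.png",cv2.resize(c,None,fx=4.5,fy=4.5,interpolation=cv2.INTER_CUBIC))
p,d=arm.read_camera("top");cv2.imwrite("pics/top6.png",p[:,:,::-1])
E
```

```text
clock: 11.58
eef_pos: [0.5937, 0.1202, 0.0588]
eef_rot: [-0.599, 0.801, 0.002, -0.005]
ft_force: [-1.1, -0.5, -2.3]
gripper_width: 0.0
[0.59487592 0.12005497 0.06185725] [-0.41826806 -0.59334084  0.67887572]
```

View pics/crop6.png

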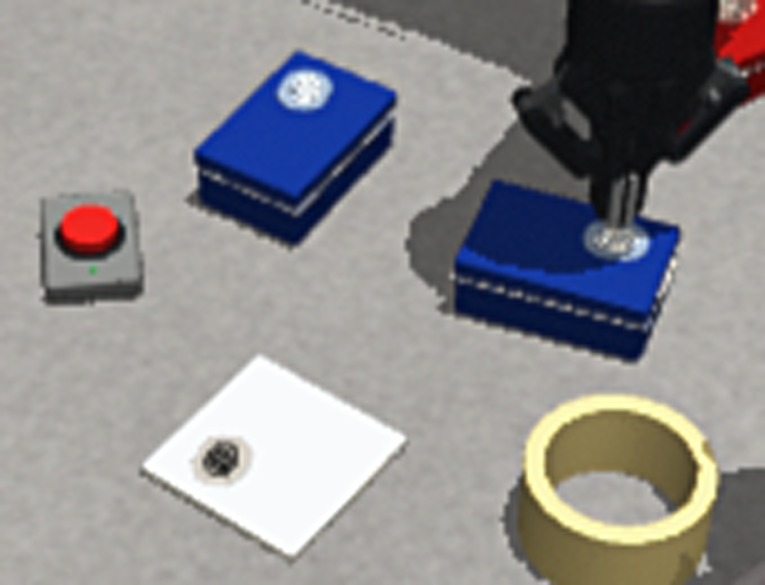

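View pics/top6.png

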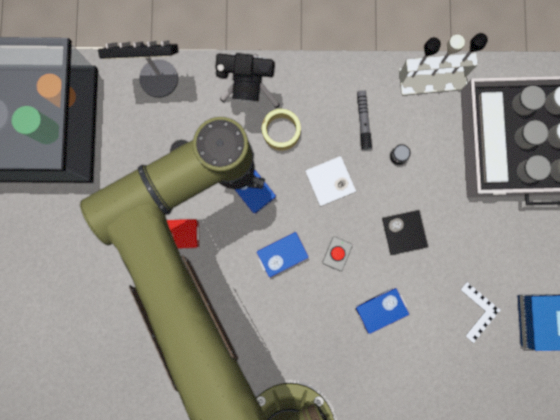

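The fingertips at about (620,225) are over the print at (615,240) on the far-left blue tin. The release is at (90,230), unmoved with its button up. I hold here.

```bash
for i in 1 2 3; do python3 -m inch '[{"grip":1,"offset":[0,0,0],"spin":0},{"grip":1,"offset":[0,0,0],"spin":0},{"grip":1,"offset":[0,0,0],"spin":0},{"grip":1,"offset":[0,0,0],"spin":0},{"grip":1,"offset":[0,0,0],"spin":0},{"grip":1,"offset":[0,0,0],"spin":0},{"grip":1,"offset":[0,0,0],"spin":0},{"grip":1,"offset":[0,0,0],"spin":0},{"grip":1,"offset":[0,0,0],"spin":0},{"grip":1,"offset":[0,0,0],"spin":0},{"grip":1,"offset":[0,0,0],"spin":0},{"grip":1,"offset":[0,0,0],"spin":0}]'; done
python3 - <<'E'
from h import *
p,d=arm.read_camera("scene");cv2.imwrite("pics/s7.png",p[:,:,::-1])
a=np.load("pics/scene0.npz")["p"].astype(int);m=(abs(a-p).max(2)>60).astype(np.uint8)
print(m[200:420,:280].sum(), m[180:230,200:240].sum())
E
```

```text
clock: 12.68
eef_pos: [0.5972, 0.1207, 0.066]
eef_rot: [-0.599, 0.801, -0.0, -0.0]
ft_force: [-0.5, 1.0, 0.1]
gripper_width: 0.0003
clock: 13.68
eef_pos: [0.5972, 0.1207, 0.066]
eef_rot: [-0.599, 0.801, -0.0, -0.0]
ft_force: [-0.6, -0.2, -0.1]
gripper_width: 0.0003
clock: 14.68
eef_pos: [0.5972, 0.1207, 0.066]
eef_rot: [-0.599, 0.801, -0.0, -0.0]
ft_force: [-0.4, 0.5, 0.5]
gripper_width: -0.0
0 0
```

View pics/s7.png

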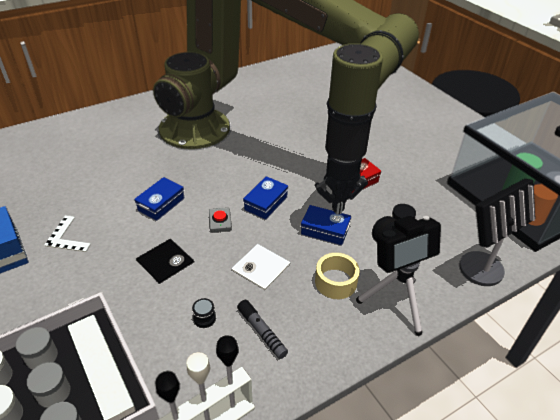

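The picture shows everything in its starting place: the release at (220,218) and the tin at (327,225), with the fingertips over the tin's print at (338,216). I hand in.

```bash
python3 -c "
from bench import arm
print(arm.hand_in())"
```

```text
the job is handed in; nothing more can be done
None
```

I took both photographs in the order asked and handed the job in at about 14.7 s, with the arm still pointing at the blue tin's print.

- **Presses:** Both times the button went fully down, to z ≈ 0.023 m, at 11.9 N the first time and 8.6 N the second. I lifted straight off each time. After each press the pictures showed the button up and the release where it started.
- **White tile:** The closed fingertips stayed about 22 mm above the print for 3 s.
- **Blue tin:** I pointed at the one farthest to the robot's left, at y ≈ 0.10 m (the other two are at 0.02 and -0.22). The fingertips held about 22 mm above its print for 3 s and stayed there.
- **Last checks:** The wrist force was within noise (under 1 N), so nothing was being touched. An image comparison with the start found no change around the release or in the left lower part of the picture. I checked the white tile, tape roll and blue tin only by eye, and they looked unmoved. The red tin and powder jar were partly or fully hidden by the arm at the end.
- **Disagreement:** The two cameras' positions for the button differed by about 8 mm, and for the prints by 3–4 mm. I used the averages, and close-up pictures confirmed the alignment.

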